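# Fit the fine sieve cassette into the bench flour sifter

## Robot

A 6-joint arm with a two-finger parallel gripper is mounted at the origin on the work surface. World frame = base frame: x ahead of the robot, y to its left, z up, the work surface at z = 0. Lengths are in mm, angles in rad, forces in N, time in s.
With the tool pointing down it reaches from about 300 to 775 mm from the base axis. Payload 14.6 kg.
Tool frame: the origin (TCP) lies at the very end of the fingers, on their centre line; the grasp point (between the pads) lies 19 mm behind it; z points along the fingers, y is the direction in which the jaws open and shut (so a half turn about z gives the same grasp; the last joint's range is limited). The gripper opens to 94 mm and grips with 3 to 60 N. Pads are 16 mm wide; open, the fingers measure 119 mm over their backs; the gripper's body (75 mm by 177 mm) begins 78 mm behind the grasp point.
Start: joints at [1.269, 0.3, 1.521, -0, 1.321, -0.067], TCP at [127.955, 534.899, 205.446] pointing down, gripper open.
Joint ranges: [-3.03, 3.03], [-0.79, 2.21], [0.23, 2.52], [-1.04, 4.18], [0, 3.07], [-2.55, 2.55]. Speed limits (rad/s): [2.22, 2.22, 2.57, 3.14, 3.14, 3.14].

## Interface

Orientations are given as [roll, pitch, yaw] about the fixed x, y, z axes, in that order (R = Rz(yaw) Ry(pitch) Rx(roll)).
In Python, from cell import manip gives the robot as it stands.
- The arm moves only by the shell command python3 -m pendant 'ROWS' [FORCE]. ROWS is JSON, a list of rows, each an object with "claw": the finger opening in m, from 0 to 0.094; "delta_pos": the shift along the tool's x, y, z in m, a list of three; "rotation": the turn, a rotation vector about the tool's x, y, z in rad, a list of three. A call has 1 to 10 rows; each row is the pose to reach, as a shift and turn from the pose measured when the call began, along the tool's axes at that moment; what a row does not reach only later rows make up. A row lasts 1/8 s, in which the tool goes at most 62.5 mm and 10.7 degrees, less where a joint would pass 70% of its speed; a pose out of reach is approached as far as the arm can. A call with a gripper value outside its range is refused whole. The fingers move at their own pace and stop on an object; FORCE is the grip in N (left out, the last holds). Time passes only in rows, so rows that repeat a pose let the fingers close. It gives the time, the measured TCP pose, the force and the opening at its end, in the units of the state.
- manip.read_state(): the state, without advancing time (a new reading comes with each control period).
- manip.camera(name): name is "scene" or "top"; returns the picture (384x512x3 uint8, red, green, blue); there is no depth.
- manip.camera_model(name): a dict with "fx", "fy", "cx", "cy" (pixels), "cam_to_world" (4x4, takes a point from camera to world coordinates). Camera axes: x right, y up, looking along -z (the intrinsics and any distortion apply to the point x, -y, -z); pixel columns grow to the right and rows downward; lengths in mm; the calibration is good to about 2 mm. A picture is of the moment at which its call begins. camera_model takes no time and is no camera call.
- manip.sign_off(): hands the job in, once; it reports no verdict.
The state is a dict: "clock": time; "joints": joint angles; "qd": joint speeds; "effort": joint torques, N m; "eef_pos": TCP position; "eef_rot": TCP orientation; "wrist_force": force on the tool from outside, world axes, zero at the start; "moment": the same for the moment, N m; "finger_gap": finger opening in mm.
Only numpy, scipy, OpenCV 4.12 (cv2) and the standard library are available. Lean on these libraries where they do the work, as an engineer would, in place of code of your own. Each camera call takes 0.05 s, during which the arm holds its last target.

## Task

Fit the fine sieve with the blue grip into the flour sifter: tuck its long dark steel tongue right home under the red-striped retaining lip while the other end is held up, then swing that end down until the yellow spring catch snaps over it and the sieve lies flat on its seat. Feel your way in gently without forcing it, as the frame bends easily, then let go, leaving the other things on the bench where they are.

Things in the scene. Friction and masses are not known exactly. Their poses are not given: they have to be found in the camera images.
- sieve: Fine sieve cassette, 0.3-0.5 kg, flat on the bench: aluminium frame 190 (x) x 160 (y) x 16 mm high round fine mesh, blue upright grip. Origin: centre of the frame's underside; x from tongue to catch end, z up. Flush with the underside, a dark steel tongue 5 mm thick, 130 wide sticks out 20 mm at -x (to x -115) and a flange 6 mm thick, 120 wide sticks out 10 mm at +x (to x +105)
- sieve_grip (a point): Point to grip on the fine sieve's blue handle, at x +40, y 0, z +44 mm of the sieve: an upright plate 10 mm thick along the sieve's x, 64 mm long along its y, from 16 to 54 mm above the sieve's underside (this point is 10 mm below its top edge). Squeeze it across the 10 mm
- sieve_tongue (a point): Middle of the lower edge of the tongue's free end, at x -115, y 0, z 0 mm of the fine sieve: the edge about which the sieve swings down once it is tucked home
- sifter: Flour sifter, fixed: white base, grey motor at its -x end (up to 95 mm high), steel deck with an open pocket on rubber mounts. Origin: centre of the base's underside, at bench level; +x from retaining lip to catch, z up. Only the BASE is measured: the whole deck stands off its nominal place by up to 6 mm along x and 6 mm in height (adjustable mounts), to be felt or seen; it is level and stays put below 80 N
- lip_nominal (a point): On the base: nominal foot of the stop face at the back of the lip's channel, at seat height (true: the deck's offset). Axes as the sifter's. Channel, 160 mm wide, 12.3 mm deep in x: lower jaw level with the seat; red-striped lip above it, underside 10 mm, top 15 mm above the seat. In front of the jaw the floor is 8 mm below the seat for 35 mm. The tongue enters at a slope of up to 0.25 rad
- pocket_nominal (a point): On the base: nominal centre of the pocket at seat height, 112 mm above the bench (true: the deck's offset). Seated, the sieve's origin is here, its x along this x, on jaw, catch-end ledge and side ledges (14 mm wide, x -40 to +90). Side walls at y +-83 mm, 12 mm high. Stop to catch-end wall is 222.5 mm and the sieve is 220 mm long, so it drops in only with its tongue within 2.5 mm of the stop
- catch_nominal (a point): On the base: nominal foot of the catch-end wall's inner face at seat height (true: the deck's offset). The wall stands 14 mm above the seat, the grey catch guide behind it 26 mm. In its middle the catch's nose, 26 mm wide, stands 6 mm into the pocket: flat underside 7.5 mm above the seat, slope on top (25 degrees from upright) from 10 to 22 mm above the seat
- catch (a joint): Travel (m) of the yellow spring catch: 0 = sprung fully out, grows to at most 0.010 as it is pushed back. The sieve's flange coming down pushes it back by up to 6 mm (spring 2 N at first, 4 N at 6 mm; some 3 to 8 N down on the flange), then it springs back to 0 over the flange
- coarse_sieve: Bystander: spare coarse sieve of the same size with a yellow grip and wide mesh. Not to be used.
- brush: Bystander: wooden pastry brush, 170 x 30 x 15 mm, lying along x between sieve and sifter.
- scraper: Bystander: dough scraper, steel blade 75 x 120 mm with black handle 22 mm high.
- scoop: Bystander: aluminium flour scoop 120 x 80 x 45 mm with white handle.
- tin: Bystander: dark loaf tin 200 x 100 x 85 mm with a loaf in it, 104 mm high.
- bowl: Bystander: steel mixing bowl, 170 mm across, 75 mm high.

How it is judged:
By the outcome, as a careful person would: the job done as asked, in the order asked, and still so for the second after the job is handed in, with the robot touching nothing.
It also fails if it takes over 58 s, if anything falls off the work surface, if the arm or the gripper's body presses on something with over 40 N, if the wrist force passes 120 N, or if a joint passes its speed limit or range.

## Working session

There is one attempt and no reset: what is moved stays moved. The work goes in short steps, Python scripts to look and compute and a shell command to move; the robot and the scene stay as the last step left them, time stands still between calls to the robot, and variables do not carry over. Pictures are saved under pics/ and viewed, and the job is handed in when it is done.

```bash
mkdir -p pics; ls
python3 - <<'E'
from cell import manip
import cv2
for n in ("scene","top"):
    im=manip.camera(n); cv2.imwrite(f"pics/{n}0.png",im[:,:,::-1]); print(n,manip.camera_model(n))
print(manip.read_state())
E
```

```text
pics
scene {'fx': 347.1665761512093, 'fy': 347.1665761512093, 'cx': 252.92308222366194, 'cy': 193.61998529867128, 'cam_to_world': array([[-2.35671045e-01, -5.99241070e-01,  7.65094307e-01,
         1.37526370e+03],
       [ 9.71694126e-01, -1.58599481e-01,  1.75090634e-01,
         1.84706446e+02],
       [ 1.64220614e-02,  7.84701437e-01,  6.19656333e-01,
         7.62230097e+02],
       [ 0.00000000e+00,  0.00000000e+00,  0.00000000e+00,
         1.00000000e+00]])}
top {'fx': 408.41000740829276, 'fy': 408.41000740829276, 'cx': 251.5247718982993, 'cy': 189.14204783849866, 'cam_to_world': array([[ 1.70619565e-02,  9.87877459e-01, -1.54295221e-01,
         2.95413492e+02],
       [-9.99852885e-01,  1.71291927e-02, -8.93760900e-04,
         2.97907119e+00],
       [ 1.76002633e-03,  1.54287771e-01,  9.88024385e-01,
         1.71248709e+03],
       [ 0.00000000e+00,  0.00000000e+00,  0.00000000e+00,
         1.00000000e+00]])}
{'clock': 0.1, 'joints': array([ 1.26941300e+00,  3.00462302e-01,  1.52155443e+00, -1.47851617e-05,
        1.32071960e+00, -6.65750986e-02]), 'qd': array([ 0.00149529,  0.00038889, -0.00119559,  0.00261448,  0.00117821,
       -0.00099036]), 'effort': array([ 1.70675761e-03, -5.32648838e+01, -3.53282690e+01,  7.09504914e-02,
        2.34832690e-02, -7.85351858e-05]), 'eef_pos': array([127.877806  , 534.66272172, 204.90243708]), 'eef_rot': array([-3.14045056e+00, -6.17946416e-05,  2.90678806e+00]), 'wrist_force': array([ 0.53645588, -0.16674962,  0.50465649]), 'moment': array([ 0.01004125,  0.03301802, -0.00452346]), 'finger_gap': 93.71579967042993}
```

View pics/scene0.png

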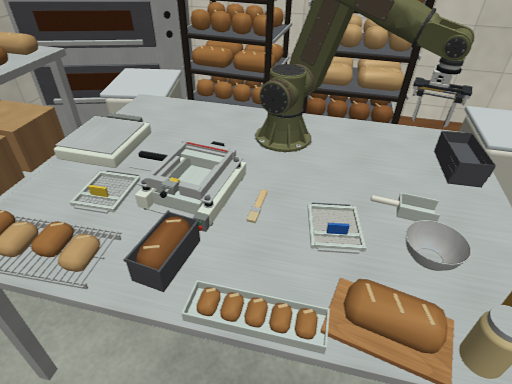

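View pics/top0.png

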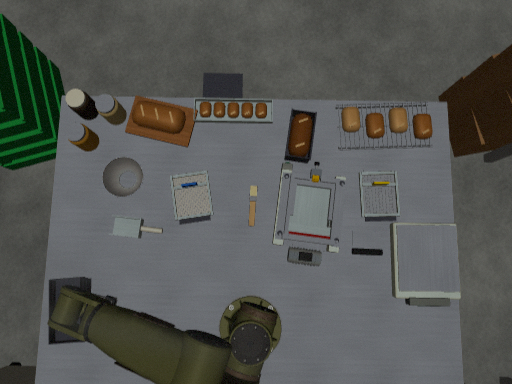

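Run:
```python
import cv2
a=cv2.imread('pics/top0.png'); cv2.imwrite('pics/topz.png',cv2.resize(a[80:280,80:400],None,fx=2.5,fy=2.5,interpolation=cv2.INTER_CUBIC)[:600,:800])
a=cv2.imread('pics/scene0.png'); cv2.imwrite('pics/scenez.png',cv2.resize(a[110:384,0:366],None,fx=2.18,fy=2.18,interpolation=cv2.INTER_CUBIC)[:600,:800])
```

```text
(no output)
```

View pics/topz.png

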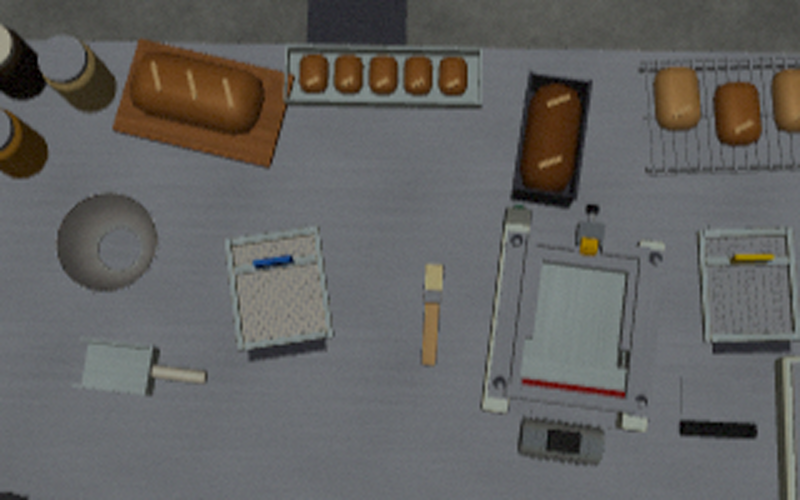

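View pics/scenez.png

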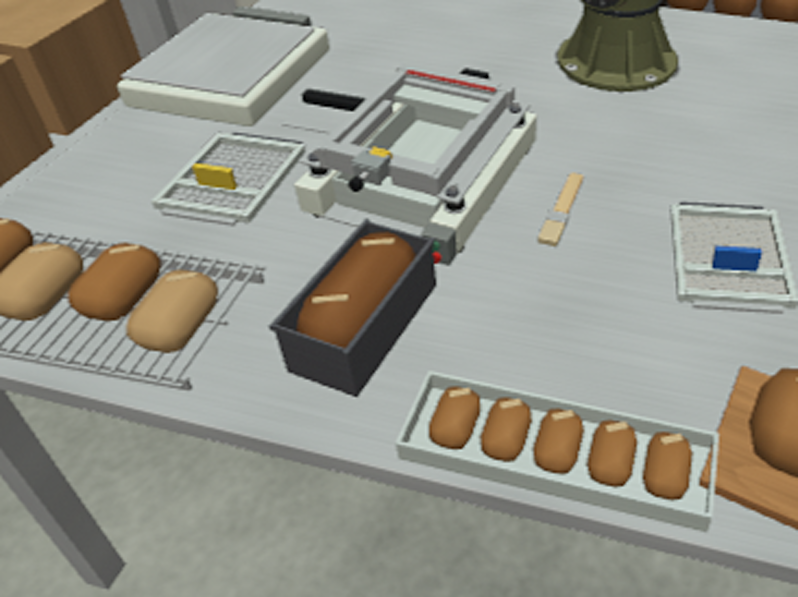

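```bash
cat > h.py <<'E'
from cell import manip
import numpy as np, cv2
M={n:manip.camera_model(n) for n in("scene","top")}
def ray(n,u,v):
    m=M[n];T=m["cam_to_world"];d=np.array([(u-m["cx"])/m["fx"],-(v-m["cy"])/m["fy"],-1.]);d=T[:3,:3]@d
    return T[:3,3],d/np.linalg.norm(d)
def plane(n,u,v,z):
    o,d=ray(n,u,v);return o+d*(z-o[2])/d[2]
def proj(n,P):
    m=M[n];T=m["cam_to_world"];c=T[:3,:3].T@(np.asarray(P,float)-T[:3,3]);return np.array([m["cx"]-m["fx"]*c[0]/c[2],m["cy"]+m["fy"]*c[1]/c[2]])
def tri(a,b):
    o1,d1=ray("scene",*a);o2,d2=ray("top",*b)
    A=np.stack([d1,-d2],1);s=np.linalg.lstsq(A,o2-o1,rcond=None)[0];p,q=o1+s[0]*d1,o2+s[1]*d2
    return (p+q)/2,np.linalg.norm(p-q)
def mask(im,k):
    h=cv2.cvtColor(im,cv2.COLOR_RGB2HSV)
    if k=="blue": return (cv2.inRange(h,(105,120,40),(130,255,255)))
    if k=="red": return cv2.inRange(h,(0,110,60),(6,255,255))|cv2.inRange(h,(172,110,60),(180,255,255))
    if k=="yel": return cv2.inRange(h,(20,150,90),(32,255,255))
def blobs(m,amin=6):
    n,l,s,c=cv2.connectedComponentsWithStats(m)
    return [(c[i],s[i],np.argwhere(l==i)[:,::-1]) for i in range(1,n) if s[i][4]>=amin]
E
python3 - <<'E'
from h import *
for n in("scene","top"):
    im=cv2.imread(f"pics/{n}0.png")[:,:,::-1].copy()
    for k in("blue","red","yel"):
        for c,s,p in blobs(mask(im,k)): print(n,k,c.round(1),s,[np.round(x,1) for x in cv2.minAreaRect(p.astype(np.float32))])
for n,box in (("scene",(300,195,75,60)),("top",(160,165,65,60)),("top",(265,155,90,115)),("scene",(130,135,125,90))):
    im=cv2.imread(f"pics/{n}0.png");x,y,w,h=box;f=min(800/w,600/h);f=int(f)
    cv2.imwrite(f"pics/z_{n}_{x}.png",cv2.resize(im[y:y+h,x:x+w],None,fx=f,fy=f,interpolation=cv2.INTER_CUBIC));print(n,x,f)
E
```

```text
scene blue [337.4 228.1] [327 223  22  11 215] [array([337.5, 228. ]), array([10., 21.]), np.float64(90.0)]
scene red [206.6 146.5] [187 142  40  10  57] [array([206.5, 146.5]), array([40. ,  1.3]), np.float64(12.1)]
scene red [199.8 227.5] [198 225   5   6  18] [array([200.2, 227.5]), array([4.7, 3.8]), np.float64(71.6)]
scene yel [426.  88.] [423  88   7   1   7] [array([426.,  88.]), array([6., 0.]), np.float64(180.0)]
scene yel [435.5  89.5] [431  89  10   2  10] [array([435.5,  89.5]), array([9. , 0.8]), np.float64(11.3)]
scene yel [174.  179.2] [171 178   8   4  21] [array([174.5, 179.5]), array([7., 3.]), np.float64(0.0)]
scene yel [ 98.1 190.4] [ 89 185  19  12 159] [array([ 98. , 190.5]), array([19.5,  9. ]), np.float64(8.7)]
top blue [188.4 184.2] [181 182  16   5  39] [array([188.5, 184.2]), array([ 2.5, 15.1]), np.float64(81.9)]
top red [309.1 234.8] [289 232  41   7  85] [array([309. , 234.7]), array([40.4,  2. ]), np.float64(7.6)]
top yel [315.  178.1] [312 175   7   7  43] [array([315., 178.]), array([6., 6.]), np.float64(90.0)]
top yel [381.  182.5] [374 182  15   2  30] [array([381. , 182.5]), array([ 1., 14.]), np.float64(90.0)]
scene 300 10
top 160 10
top 265 5
scene 130 6
```

View pics/z_top_265.png

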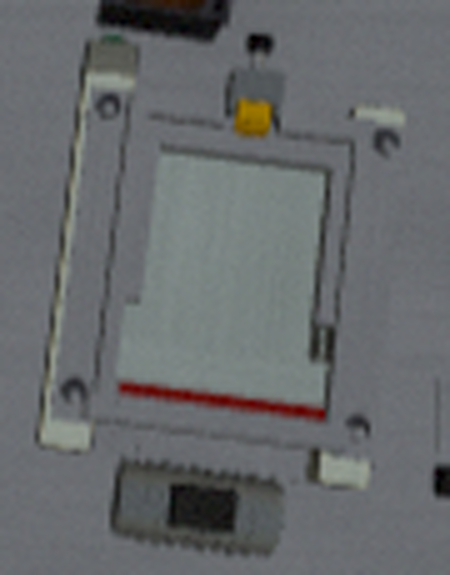

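View pics/z_scene_130.png

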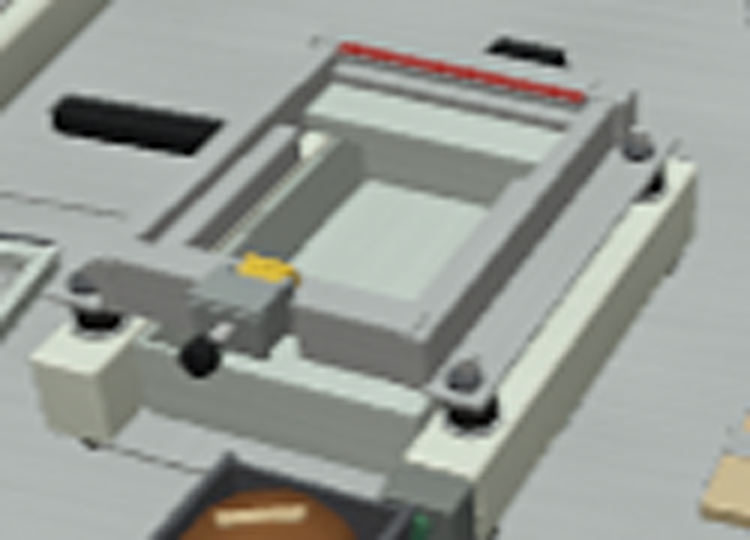

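View pics/z_top_160.png

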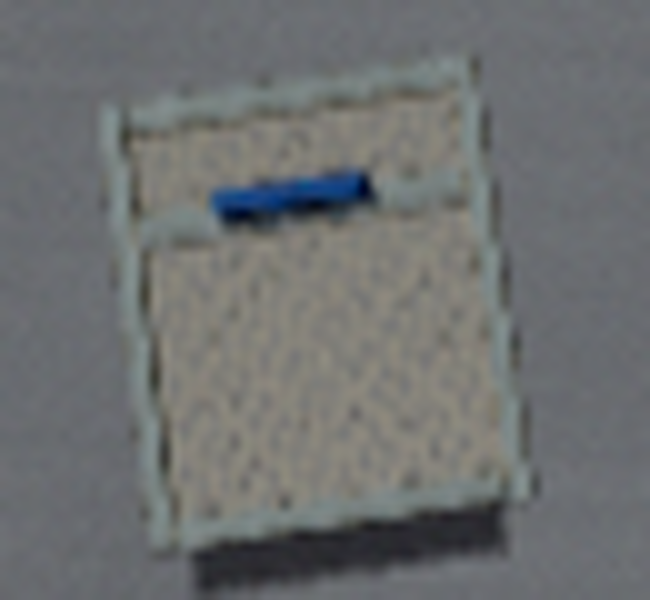

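View pics/z_scene_300.png

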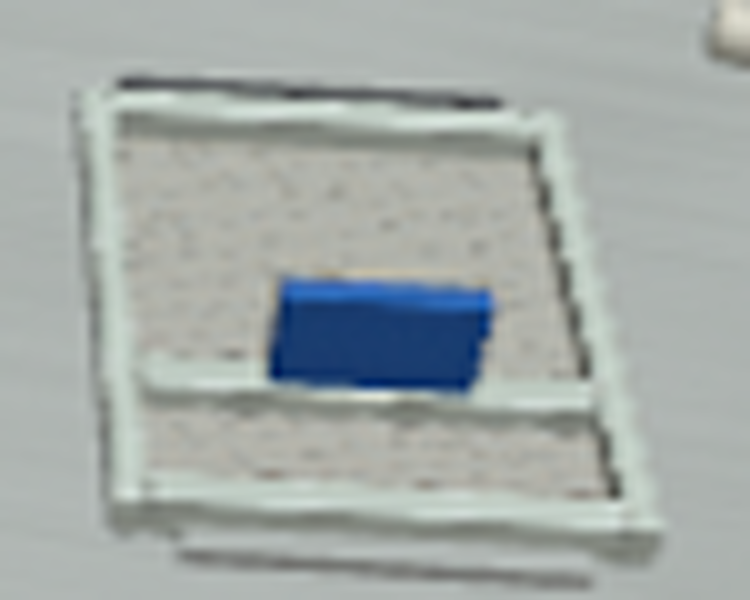

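```bash
cat > m1.py <<'E'
from h import *
np.set_printoptions(precision=1,suppress=True)
o=lambda b,p,f:(b[0]+p[0]/f-.5+.5/f,b[1]+p[1]/f-.5+.5/f)
T=[o((160,165),p,10) for p in((103,105),(472,58),(530,495),(153,548))]
S=[o((300,195),p,10) for p in((82,92),(558,118),(662,530),(112,505))]
def rep(c):
    c=np.array(c);x=(c[0]+c[1]-c[2]-c[3]);y=(c[0]+c[3]-c[1]-c[2]);print(c[:,:2].tolist(),'ctr',c.mean(0),'yawx',np.arctan2(x[1],x[0]),'yawy',np.arctan2(-y[0],y[1]),'L',np.hypot(*x[:2])/2,np.hypot(*y[:2])/2)
rep([plane("top",*t,16) for t in T]); rep([plane("scene",*t,16) for t in S])
print("tri",*[tri(s,t) for s,t in zip(S,T)])
im={n:cv2.imread(f"pics/{n}0.png")[:,:,::-1].copy() for n in("scene","top")}
ends={}
for n in im:
    c,s,p=max(blobs(mask(im[n],"red")),key=lambda b:b[1][2])
    vx,vy,x0,y0=cv2.fitLine(p.astype(np.float32),cv2.DIST_L2,0,.01,.01).ravel()
    t=(p-[x0,y0])@[vx,vy];ends[n]=[(x0+vx*q,y0+vy*q) for q in(t.min()-.3,t.max()+.3)];print(n,ends[n])
for a,b in zip(ends["scene"],ends["top"]): print("red",tri(a,b))
for z in (121,127,133):
  for n in im:
    a,b=[plane(n,*e,z) for e in ends[n]];d=b-a;print(z,n,(a+b)/2,'yaw',np.arctan2(d[0],-d[1]),np.linalg.norm(d))
print("blue",tri((337.4,224.5),(188.4,184)), plane("top",188.4,184,54),plane("scene",338.5,224.5,54))
print("yel",tri((174,179.2),(315,178.1)))
E
python3 m1.py
```

```text
[[614.6215824930028, 350.60683566375064], [637.5743050103392, 195.42799180905536], [452.5775044937951, 164.98434566770757], [427.8108984930021, 320.8712429849713]] ctr [533.1 258.   16. ] yawx 0.1604643212430476 yawy 0.1522192522028386 L 188.32309094179777 157.35233525839504
[[460.1091100815496, 164.87615632810386], [433.00113523976313, 320.8426864588105], [616.4848529070425, 352.2962322564638], [646.9385968175185, 195.14719534765553]] ctr [539.1 258.3  16. ] yawx -2.976428954086041 yawy -2.959787202972406 L 187.7110770081632 159.18127228743924
tri (array([598.9, 244. , 152.5]), np.float64(156.0518047544254)) (array([613.8, 237.4, 154.3]), np.float64(114.78593480747571)) (array([ 477.8,  279.6, -119.5]), np.float64(203.86713487929768)) (array([ 452.8,  274.2, -156.6]), np.float64(157.30919322563452))
scene [(np.float64(186.62944722245706), np.float64(142.30150753555478)), (np.float64(226.365582915281), np.float64(150.7219453812367))]
top [(np.float64(288.6891177066979), np.float64(232.0622634926133)), (np.float64(329.37463925049815), np.float64(237.45689043075458))]
red (array([ 401.7, -202.6,  160.9]), np.float64(136.60736816635517))
red (array([ 345.4, -228.6,  110.1]), np.float64(147.8958408219207))
121 scene [ 361.2 -222.9  121. ] yaw 3.025533107982455 157.79257515203318
121 top [ 368.8 -221.5  121. ] yaw -0.11434447006285783 158.70796236130275
127 scene [ 370.7 -219.1  127. ] yaw 3.025533107982456 156.31610757053252
127 top [ 368.6 -220.7  127. ] yaw -0.11434447006285725 158.10962400313886
133 scene [ 380.2 -215.3  133. ] yaw 3.025533107982456 154.83963998903192
133 top [ 368.3 -219.8  133. ] yaw -0.11434447006285785 157.51128564497483
blue (array([572.5, 264.6,  47. ]), np.float64(2.3315614533397553)) [571.3 264.7  54. ] [579.7 265.9  54. ]
yel (array([ 590.4, -244.4,  132.6]), np.float64(0.09479894903911458))
```

```bash
cat >> h.py <<'E'
from scipy.spatial.transform import Rotation as Ro
np.set_printoptions(precision=4,suppress=True)
def toolR(yaw,slope=0.):
    # tool for a sieve with x axis at yaw, catch end raised by slope; tool y = sieve x, z = -sieve z
    S=Ro.from_euler('z',yaw)*Ro.from_euler('y',-slope); m=S.as_matrix()
    return Ro.from_matrix(np.stack([np.cross(m[:,0],-m[:,2]),m[:,0],-m[:,2]],1)),m
def cur():
    s=manip.read_state();return s,np.array(s["eef_pos"]),Ro.from_euler('xyz',s["eef_rot"])
def to(pos,R):
    s,p,C=cur();d=C.inv().apply(np.asarray(pos)-p)/1000;r=(C.inv()*R).as_rotvec()
    print("delta_pos",d.round(4).tolist(),"rotation",r.round(4).tolist())
def tcp_for_tongue(tp,yaw,slope,sy=0.,gz=25.,gx=40.):
    "TCP so that sieve tongue edge point is at tp; TCP in sieve frame = (gx,sy,gz)"
    R,m=toolR(yaw,slope);return np.asarray(tp)+m@np.array([gx+115,sy,gz]),R
def tongue(yaw=None,sy=0.,gz=25.,gx=40.):
    s,p,C=cur();c=C.as_matrix();m=np.stack([c[:,1],-c[:,0],-c[:,2]],1)
    m=np.stack([c[:,1],np.cross(-c[:,2],c[:,1]),-c[:,2]],1)
    return s,p-m@np.array([gx+115,sy,gz]),m
E
python3 -c "
from h import *
R,_=toolR(0.163);print(R.as_euler('xyz'));to([573.5,264.5,110],R)"
```

```text
[3.1416 0.     1.7338]
delta_pos [-0.4963, -0.159, 0.0951] rotation [-0.001, 0.0006, 1.173]
```

```bash
python3 -m pendant '[{"claw":0.094,"delta_pos":[-0.06,-0.019,0.02],"rotation":[0,0,0.14]},{"claw":0.094,"delta_pos":[-0.12,-0.038,0.03],"rotation":[0,0,0.28]},{"claw":0.094,"delta_pos":[-0.18,-0.057,0.04],"rotation":[0,0,0.42]},{"claw":0.094,"delta_pos":[-0.24,-0.076,0.05],"rotation":[0,0,0.56]},{"claw":0.094,"delta_pos":[-0.30,-0.095,0.06],"rotation":[0,0,0.70]},{"claw":0.094,"delta_pos":[-0.36,-0.114,0.07],"rotation":[0,0,0.84]},{"claw":0.094,"delta_pos":[-0.42,-0.133,0.08],"rotation":[0,0,0.98]},{"claw":0.094,"delta_pos":[-0.47,-0.15,0.09],"rotation":[0,0,1.12]},{"claw":0.094,"delta_pos":[-0.4963,-0.159,0.0951],"rotation":[-0.001,0.0006,1.173]},{"claw":0.094,"delta_pos":[-0.4963,-0.159,0.0951],"rotation":[-0.001,0.0006,1.173]}]' 60
python3 -c "
from h import *
R,_=toolR(0.163);to([573.5,264.5,25],R)
for n in ('scene','top'):
  im=manip.camera(n);cv2.imwrite(f'pics/a_{n}.png',cv2.resize(im[120:300,130:390] if n=='scene' else im[140:260,130:290],None,fx=3,fy=3)[:,:,::-1])
"
```

```text
clock: 1.35
eef_pos: [574.3, 262.9, 108.7]
eef_rot: [-3.14, 0.0, 1.731]
wrist_force: [-0.8, -0.2, 0.1]
finger_gap: 94.1
delta_pos [0.0017, -0.0004, 0.0837] rotation [-0.0017, 0.0004, -0.0026]
```

View pics/a_scene.png

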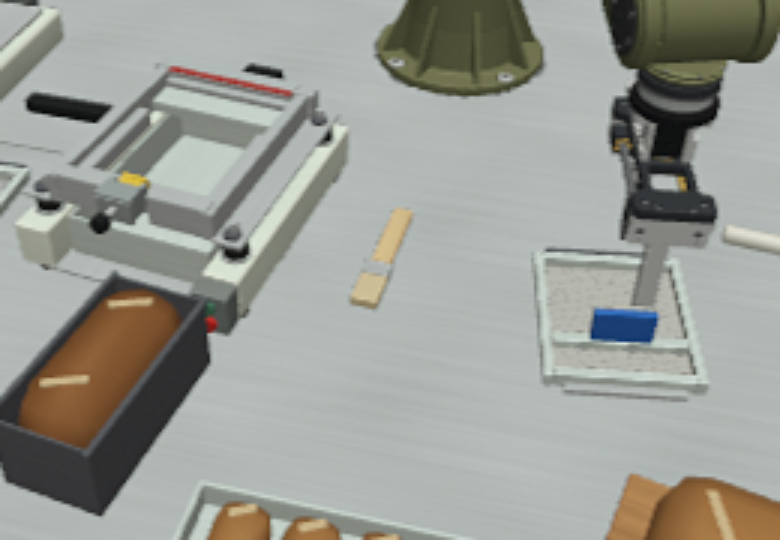

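```bash
python3 -c "
from h import *
s,p,C=cur();print(s['joints'])
for v in ([0,0,0],[0,47,0],[0,-47,0],[0,47,-60],[0,-47,-60],[47,0,0],[-47,0,0]):
  q=p+C.apply(v);print(v,q,((proj('scene',q)-[130,120])*3).round(0),((proj('top',q)-[130,140])*3).round(0))
"
```

```text
[0.3748 0.5657 1.3726 0.0002 1.204  0.2108]
[0, 0, 0] [572.9459 264.8046 109.7192] [634. 266.] [169. 124.]
[0, 47, 0] [619.3155 272.4765 109.6843] [641. 299.] [165.  89.]
[0, -47, 0] [526.5763 257.1327 109.754 ] [629. 236.] [173. 158.]
[0, 47, -60] [619.3599 272.4807 169.6843] [653. 250.] [157.  80.]
[0, -47, -60] [526.6207 257.1369 169.754 ] [639. 188.] [166. 152.]
[47, 0, 0] [565.274  311.1742 109.7216] [684. 269.] [134. 129.]
[-47, 0, 0] [580.6178 218.435  109.7167] [585. 263.] [204. 119.]
```

View pics/a_top.png

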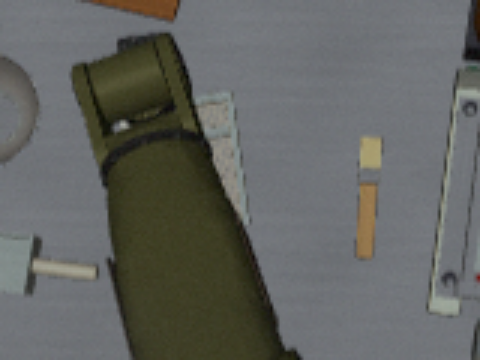

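```bash
python3 -m pendant '[{"claw":0.094,"delta_pos":[0.0015,0,0.045],"rotation":[0,0,0]},{"claw":0.094,"delta_pos":[0.0017,0,0.08],"rotation":[0,0,0]},{"claw":0.094,"delta_pos":[0.0017,0,0.0837],"rotation":[0,0,-0.002]},{"claw":0.094,"delta_pos":[0.0017,0,0.0837],"rotation":[0,0,-0.002]}]' 60
python3 -c "
from h import *
R,_=toolR(0.163);to([573.5,264.5,25],R);s,p,C=cur()
for n in ('scene',):
  im=manip.camera(n);cv2.imwrite(f'pics/b_{n}.png',cv2.resize(im[160:260,290:390],None,fx=6,fy=6,interpolation=cv2.INTER_CUBIC)[:,:,::-1])
for v in ([0,47,0],[8,47,0],[-8,47,0],[0,47,-30]): print(v,(proj('scene',p+C.apply(v))-[290,160])*6)
"
```

```text
clock: 1.95
eef_pos: [572.7, 267.3, 27.5]
eef_rot: [3.141, -0.0, 1.738]
wrist_force: [0.2, 0.5, 0.3]
finger_gap: 94.1
delta_pos [-0.0029, 0.0004, 0.0025] rotation [0.0006, -0.0004, 0.0042]
[0, 47, 0] [297.2821 483.4506]
[8, 47, 0] [313.7998 484.474 ]
[-8, 47, 0] [280.7762 482.428 ]
[0, 47, -30] [307.9459 439.5996]
```

View pics/b_scene.png

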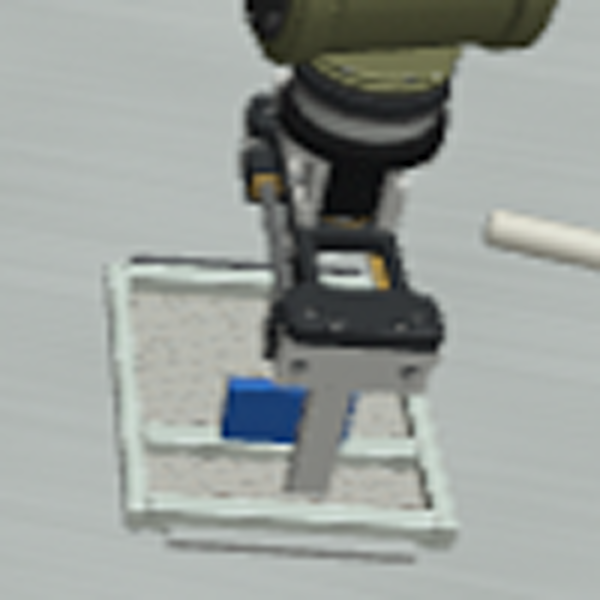

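```bash
python3 -m pendant '[{"claw":0.094,"delta_pos":[-0.002,0,0.002],"rotation":[0,0,0.003]},{"claw":0.094,"delta_pos":[-0.002,0,0.002],"rotation":[0,0,0.003]}]' 60
python3 -c "
from h import *
R,_=toolR(0.163)
for i in range(4):
  im=manip.camera('scene');s,p,C=cur();print(p,C.as_euler('xyz'))
to([573.5,264.5,25],R);
cv2.imwrite(f'pics/c_scene.png',cv2.resize(im[160:260,290:390],None,fx=6,fy=6,interpolation=cv2.INTER_CUBIC)[:,:,::-1])
for v in ([0,57,0],[8,57,0],[-8,57,0],[0,57,-30]): print(v,(proj('scene',p+C.apply(v))-[290,160])*6)
m=_
for y in(-32,32):
  print('plate end',(proj('scene',np.array([535.5,258.1,0])+m@np.array([45,y,54]))-[290,160])*6,(proj('scene',np.array([535.5,258.1,0])+m@np.array([45,y,16]))-[290,160])*6)
"
```

```text
clock: 2.25
eef_pos: [573.8, 265.3, 26.9]
eef_rot: [3.139, -0.001, 1.735]
wrist_force: [1.2, 0.2, -0.1]
finger_gap: 94.1
[573.6842 265.2854  26.6555] [ 3.139  -0.0008  1.7345]
[573.6025 265.3091  26.4632] [ 3.1393 -0.0008  1.7346]
[573.5372 265.2609  26.2735] [ 3.1396 -0.0007  1.7345]
[573.4897 265.275   26.1456] [ 3.1397 -0.0007  1.7346]
delta_pos [-0.0008, -0.0001, 0.0011] rotation [0.0018, -0.0007, 0.0008]
[0, 57, 0] [294.6873 500.5906]
[8, 57, 0] [311.3316 501.6658]
[-8, 57, 0] [278.0558 499.5162]
[0, 57, -30] [305.3549 456.6804]
plate end [225.0501 382.9618] [213.8654 437.6168]
plate end [355.2353 391.1647] [341.1127 445.7978]
```

View pics/c_scene.png

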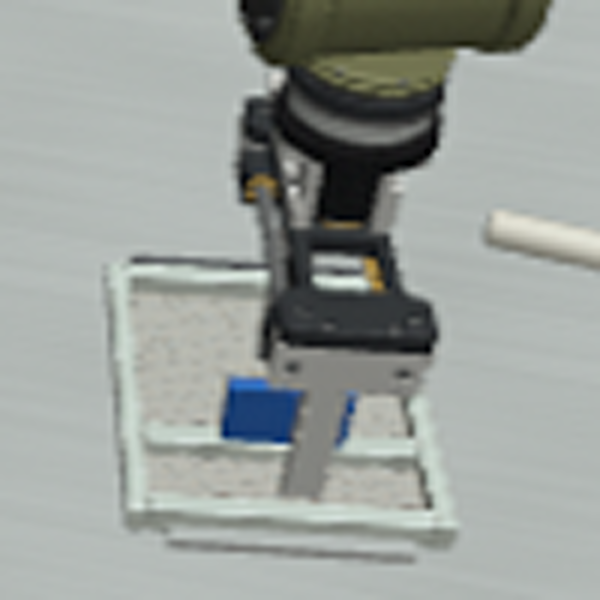

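```bash
python3 -m pendant '[{"claw":0.04,"delta_pos":[-0.0008,0,0.0011],"rotation":[0.0018,-0.0007,0]},{"claw":0.005,"delta_pos":[-0.0008,0,0.0011],"rotation":[0.0018,-0.0007,0]},{"claw":0.005,"delta_pos":[-0.0008,0,0.0011],"rotation":[0.0018,-0.0007,0]},{"claw":0.005,"delta_pos":[-0.0008,0,0.0011],"rotation":[0.0018,-0.0007,0]},{"claw":0.005,"delta_pos":[-0.0008,0,0.0011],"rotation":[0.0018,-0.0007,0]},{"claw":0.005,"delta_pos":[-0.0008,0,0.0011],"rotation":[0.0018,-0.0007,0]}]' 60
python3 -c "
from h import *
s,p,C=cur();print(s['eef_pos'],s['eef_rot'],s['finger_gap'],s['wrist_force'],s['moment'])"
```

```text
clock: 3.2
eef_pos: [573.6, 264.5, 25.0]
eef_rot: [-3.142, 0.0, 1.735]
wrist_force: [0.6, 0.2, 0.0]
finger_gap: 37.1
[573.568  264.4912  25.0204] [-3.1416  0.0001  1.7347] 37.08465551511478 [0.5667 0.2209 0.0284] [-0.0696  0.0256 -0.0306]
```

```bash
python3 -m pendant '[{"claw":0.005,"delta_pos":[0,0,0],"rotation":[0,0,0]},{"claw":0.005,"delta_pos":[0,0,0],"rotation":[0,0,0]},{"claw":0.005,"delta_pos":[0,0,0],"rotation":[0,0,0]},{"claw":0.005,"delta_pos":[0,0,0],"rotation":[0,0,0]},{"claw":0.005,"delta_pos":[0,0,0],"rotation":[0,0,0]}]' 60
python3 -c "
from h import *
s,p,C=cur();print(s['eef_pos'],s['eef_rot'],s['finger_gap'],s['wrist_force'],s['moment'])"
```

```text
clock: 3.82
eef_pos: [573.6, 264.5, 25.0]
eef_rot: [-3.142, 0.0, 1.735]
wrist_force: [0.4, -0.3, 0.4]
finger_gap: 9.8
[573.5872 264.4879  25.0466] [-3.1416  0.0001  1.7347] 9.787803596255504 [ 0.421  -0.2921  0.3681] [-0.0606  0.0151  0.0627]
```

```bash
python3 -m pendant '[{"claw":0.005,"delta_pos":[0,0,-0.01],"rotation":[0,0,0]},{"claw":0.005,"delta_pos":[0,0,-0.04],"rotation":[0,0,0]},{"claw":0.005,"delta_pos":[0,0,-0.09],"rotation":[0,0,0]},{"claw":0.005,"delta_pos":[0,0,-0.14],"rotation":[0,0,0]},{"claw":0.005,"delta_pos":[0,0,-0.175],"rotation":[0,0,0]},{"claw":0.005,"delta_pos":[0,0,-0.18],"rotation":[0,0,0]},{"claw":0.005,"delta_pos":[0,0,-0.18],"rotation":[0,0,0]}]' 60
python3 -c "
from h import *
s,p,C=cur();print(p,s['eef_rot'],s['finger_gap'],s['wrist_force'],s['moment'])
yaw=-.115;d=np.array([np.cos(yaw),np.sin(yaw),0])
tp,R=tcp_for_tongue(np.array([362.6,-220.1,112])+30*d+[0,0,40],yaw,0.2);print(tp);to(tp,R)"
```

```text
clock: 4.7
eef_pos: [573.2, 264.3, 203.7]
eef_rot: [-3.14, 0.0, 1.735]
wrist_force: [-0.1, -0.3, -5.0]
finger_gap: 9.7
[573.1752 264.3251 203.7054] [-3.14    0.0004  1.7346] 9.696305940880398 [-0.0556 -0.3298 -4.9519] [-0.0487 -0.0493 -0.0707]
[ 538.3748 -240.4037  207.2954]
delta_pos [-0.4923, -0.1167, -0.0032] rotation [-0.2003, -0.0273, 0.278]
```

```bash
python3 -m pendant '[{"claw":0.005,"delta_pos":[-0.03,-0.007,-0.01],"rotation":[-0.01,0,0.015]},{"claw":0.005,"delta_pos":[-0.08,-0.019,-0.015],"rotation":[-0.03,-0.004,0.04]},{"claw":0.005,"delta_pos":[-0.135,-0.032,-0.02],"rotation":[-0.055,-0.007,0.075]},{"claw":0.005,"delta_pos":[-0.19,-0.045,-0.02],"rotation":[-0.075,-0.01,0.105]},{"claw":0.005,"delta_pos":[-0.245,-0.058,-0.02],"rotation":[-0.1,-0.014,0.14]},{"claw":0.005,"delta_pos":[-0.3,-0.071,-0.02],"rotation":[-0.12,-0.017,0.17]},{"claw":0.005,"delta_pos":[-0.355,-0.084,-0.02],"rotation":[-0.145,-0.02,0.2]},{"claw":0.005,"delta_pos":[-0.41,-0.097,-0.015],"rotation":[-0.17,-0.023,0.23]},{"claw":0.005,"delta_pos":[-0.46,-0.109,-0.01],"rotation":[-0.19,-0.026,0.26]},{"claw":0.005,"delta_pos":[-0.4923,-0.1167,-0.0032],"rotation":[-0.2003,-0.0273,0.278]}]' 60
python3 -m pendant '[{"claw":0.005,"delta_pos":[0,0,0],"rotation":[0,0,0]},{"claw":0.005,"delta_pos":[0,0,0],"rotation":[0,0,0]},{"claw":0.005,"delta_pos":[0,0,0],"rotation":[0,0,0]},{"claw":0.005,"delta_pos":[0,0,0],"rotation":[0,0,0]}]'
cat > st.py <<'E'
from h import *
import sys
yaw=-.115;d=np.array([np.cos(yaw),np.sin(yaw),0]);l=np.array([-d[1],d[0],0]);S0=np.array([362.6,-220.1,112.])
s,t,m=tongue();r=t-S0
print("t",round(s['clock'],2),"tongue s,lat,z:",r@d,r@l,r[2],"slope",np.arcsin(m[2,0]),"yaw",np.arctan2(m[1,0],m[0,0]),"roll",m[2,1],"gap",s['finger_gap'])
F=np.array(s['wrist_force']);print("F s,lat,z",F@d,F@l,F[2],"M s,lat",np.array(s['moment'])@d,np.array(s['moment'])@l)
if len(sys.argv)>1:
    a=[float(x) for x in sys.argv[1:]]; tp,R=tcp_for_tongue(S0+a[0]*d+a[1]*l+[0,0,a[2]],yaw if len(a)<5 else a[4],a[3]);to(tp,R)
E
python3 st.py 30 0 40 0.2; python3 -c "
from h import *
for n in('scene','top'):
  im=manip.camera(n)
  cv2.imwrite('pics/d_%s.png'%n,cv2.resize(im[90:240,120:320] if n=='scene' else im[150:290,230:420],None,fx=4,fy=4,interpolation=cv2.INTER_CUBIC)[:,:,::-1])"
```

```text
clock: 5.95
eef_pos: [537.1, -242.3, 204.9]
eef_rot: [2.944, -0.001, 1.453]
wrist_force: [0.4, 0.8, -4.5]
finger_gap: 9.6
clock: 6.45
eef_pos: [537.3, -241.5, 205.0]
eef_rot: [2.944, -0.001, 1.455]
wrist_force: [0.8, -0.3, -4.6]
finger_gap: 9.4
t 6.45 tongue s,lat,z: 28.95989459569304 -0.9813118678889934 38.043805305653024 slope 0.19752614961304818 yaw -0.11643321229175561 roll 0.001103820801908538 gap 9.389691829282164
F s,lat,z 0.8082133221387074 -0.1803229790130745 -4.6476417671950045 M s,lat -0.09200187549880097 0.1901524767919682
delta_pos [0.0012, 0.0013, -0.0021] rotation [-0.0025, -0.0008, -0.0014]
```

View pics/d_scene.png

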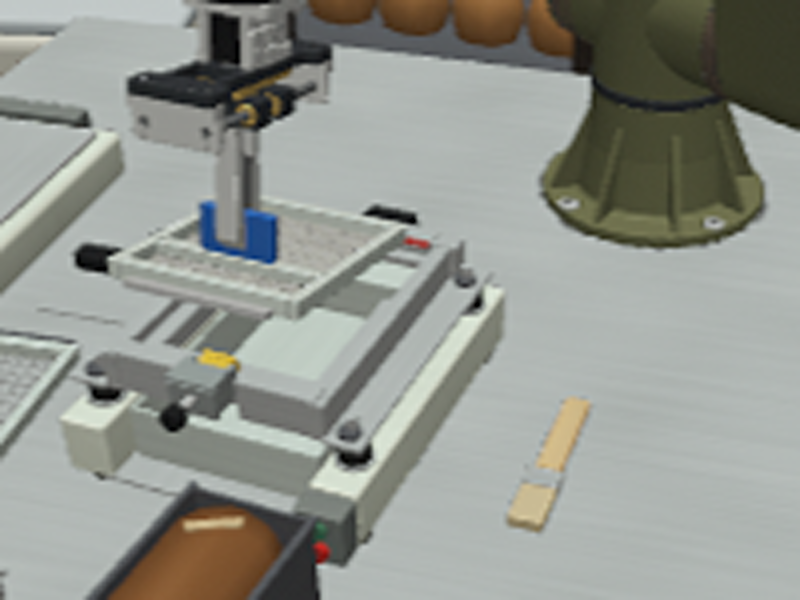

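View pics/d_top.png

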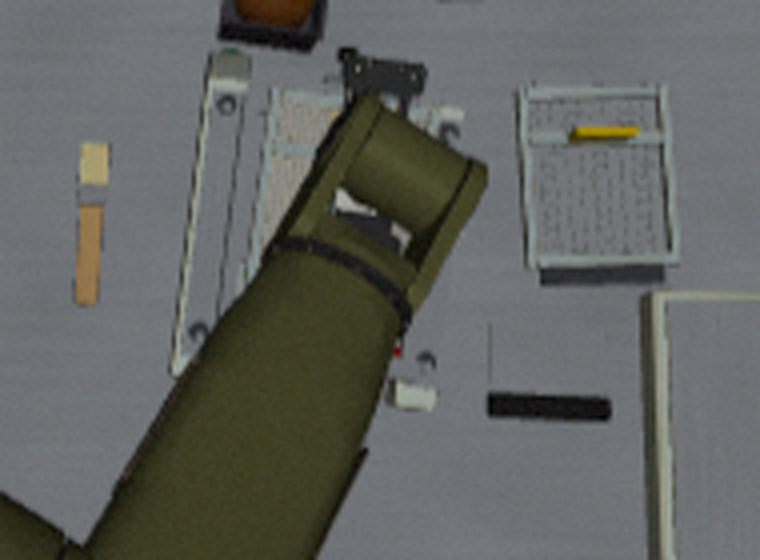

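```bash
python3 -c "
from h import *
s,p,C=cur();c=C.as_matrix()
f=lambda v:((proj('scene',p+C.apply(v))-[120,90]+.5)*4-.5).round(1)
print('plate +x face ends (tool frame y=+5) top/bottom',[f([x,5,z]) for x in(-32,32) for z in(-29,9)])
print('finger',[f([x,y,z]) for y in (5,15) for x in(-8,8) for z in (0,-40)])
# frame outer corners top z=16 -> tool z 9 ; sieve x-> tool y-40 
print('frame',[f([x,y-40,9]) for y in(-95,95) for x in(-80,80)])
"
python3 - <<'E'
import cv2
from h import *
im=manip.camera("scene");cv2.imwrite('pics/e.png',cv2.resize(im[130:205,130:230],None,fx=8,fy=8,interpolation=cv2.INTER_CUBIC)[:,:,::-1])
E
```

```text
plate +x face ends (tool frame y=+5) top/bottom [array([196. , 200.3]), array([197.4, 247.4]), array([271. , 216.2]), array([271.2, 263.8])]
finger [array([224.6, 242.4]), array([223.6, 192.2]), array([243.1, 246.5]), array([242.4, 196.2]), array([217.7, 246.5]), array([216.5, 195.9]), array([236.3, 250.6]), array([235.5, 199.9])]
frame [array([236.7, 186.6]), array([405.8, 221.7]), array([105.2, 255.5]), array([296. , 299.2])]
```

View pics/e.png

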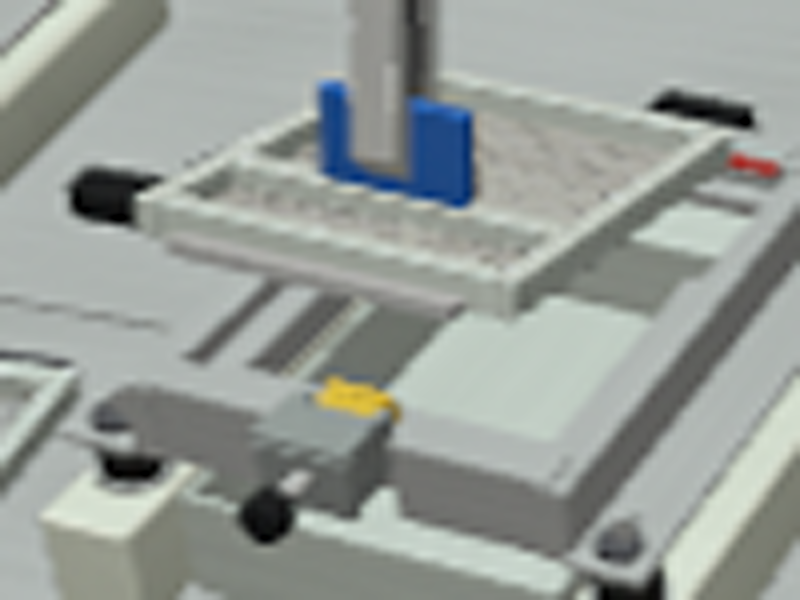

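Run:
```python
from h import *
yaw=-.115;d=np.array([np.cos(yaw),np.sin(yaw),0]);l=np.array([-d[1],d[0],0]);S0=np.array([362.6,-220.1,112.])
b=np.array([.9,1.7])
for nm,a,t in(("red",(206.5,146.5),(309.05,234.76)),("redL",(186.63,142.3),(288.7,232.06)),("redR",(226.37,150.72),(329.37,237.46)),("yel",(174,179.2),(315,178.1))):
    P,e=tri(np.array(a)-b,t);print(nm,P,e,"s",(P-S0)@d,"lat",(P-S0)@l)
```

```text
red [ 368.534  -220.816   132.0971] 1.5180045603742376 s 5.976929331793643 lat -0.030373235178301847
redL [ 402.057  -203.3709  167.6445] 139.56143100290845 s 37.27681250206687 lat 21.146121481482844
redR [ 345.2457 -229.5895  116.3798] 143.51805187901743 s -16.15082538002986 lat -11.418218901716722
yel [ 589.9384 -245.0413  138.3086] 3.1259448273390196 s 228.69869828816854 lat 1.3097275536245436
```

```bash
python3 st.py 30 0 10 0.2
```

```text
t 6.6 tongue s,lat,z: 28.940116116146456 -1.3286215864713735 38.08711678552592 slope 0.1976860240739396 yaw -0.11697245379432039 roll 0.0009957395653103045 gap 9.624034596960167
F s,lat,z 0.44693260622711733 0.1849529617611693 -4.165717064800559 M s,lat -0.08311196581722602 0.22805100937436157
delta_pos [0.0016, -0.0045, 0.0274] rotation [-0.0023, -0.0006, -0.0019]
```

```bash
python3 -m pendant '[{"claw":0.005,"delta_pos":[0.0012,-0.002,0.010],"rotation":[-0.002,0,-0.002]},{"claw":0.005,"delta_pos":[0.0016,-0.004,0.022],"rotation":[-0.002,0,-0.002]},{"claw":0.005,"delta_pos":[0.0016,-0.0045,0.0274],"rotation":[-0.002,0,-0.002]},{"claw":0.005,"delta_pos":[0.0016,-0.0045,0.0274],"rotation":[-0.002,0,-0.002]},{"claw":0.005,"delta_pos":[0.0016,-0.0045,0.0274],"rotation":[-0.002,0,-0.002]}]';python3 st.py 30 0 0 0.2
```

```text
clock: 7.22
eef_pos: [538.5, -240.6, 177.5]
eef_rot: [2.942, -0.0, 1.456]
wrist_force: [-0.3, -0.3, -2.7]
finger_gap: 9.5
t 7.22 tongue s,lat,z: 30.164462968156176 -0.11384962657820595 10.240710009818756 slope 0.20005500155429587 yaw -0.11508274478430651 roll 0.0004804749278348487 gap 9.480487642340156
F s,lat,z -0.31772073488055813 -0.29161117866698116 -2.6941257572836026 M s,lat -0.10078420009216378 0.18310004428430035
delta_pos [0.0001, -0.0022, 0.01] rotation [0.0001, -0.0005, -0.0001]
```

```bash
python3 -m pendant '[{"claw":0.005,"delta_pos":[0,-0.0005,0.0025],"rotation":[0,0,0]},{"claw":0.005,"delta_pos":[0,-0.001,0.005],"rotation":[0,0,0]},{"claw":0.005,"delta_pos":[0,-0.001,0.005],"rotation":[0,0,0]}]';python3 st.py 30 0 0 0.2
python3 -m pendant '[{"claw":0.005,"delta_pos":[0,-0.0004,0.0015],"rotation":[0,0,0]},{"claw":0.005,"delta_pos":[0,-0.0005,0.0025],"rotation":[0,0,0]},{"claw":0.005,"delta_pos":[0,-0.0005,0.0025],"rotation":[0,0,0]}]';python3 st.py 30 0 0 0.2
```

```text
clock: 7.6
eef_pos: [538.4, -240.5, 172.2]
eef_rot: [2.942, -0.001, 1.456]
wrist_force: [0.0, -0.4, -3.9]
finger_gap: 9.5
t 7.6 tongue s,lat,z: 30.05185376666734 -0.05029336493490959 4.961335403449596 slope 0.19967101282889752 yaw -0.11504346348427318 roll 0.0006451341912999051 gap 9.48402620995888
F s,lat,z 0.0748367720666618 -0.4229315326766869 -3.8898184315797417 M s,lat -0.06471225376886523 0.15378101333560523
delta_pos [0.0001, -0.001, 0.0048] rotation [-0.0003, -0.0006, -0.0]
clock: 7.98
eef_pos: [538.4, -240.5, 169.6]
eef_rot: [2.942, -0.001, 1.456]
wrist_force: [0.5, 0.1, -4.1]
finger_gap: 9.5
t 7.97 tongue s,lat,z: 30.03424096117435 -0.04058247543092474 2.3305449621829695 slope 0.1995596851277871 yaw -0.11501603657592209 roll 0.0006698699075697277 gap 9.508853107680627
F s,lat,z 0.5140951494319842 0.205473735907428 -4.124430733936291 M s,lat -0.09009964967994269 0.2012533167568177
delta_pos [0.0001, -0.0005, 0.0022] rotation [-0.0004, -0.0007, -0.0]
```

No contact yet; continuing in 2 mm steps.

```bash
python3 -m pendant '[{"claw":0.005,"delta_pos":[0,-0.0004,0.002],"rotation":[0,0,0]},{"claw":0.005,"delta_pos":[0,-0.0004,0.002],"rotation":[0,0,0]}]';python3 st.py
```

```text
clock: 8.22
eef_pos: [538.4, -240.4, 167.3]
eef_rot: [2.942, -0.001, 1.456]
wrist_force: [0.6, -0.1, -5.3]
finger_gap: 9.7
t 8.22 tongue s,lat,z: 29.94714079606534 0.015380667505538898 0.1191966667682891 slope 0.19927671774798522 yaw -0.1150393934645777 roll 0.0008079312312330063 gap 9.703948173758663
F s,lat,z 0.5704255408599423 -0.046916979291040016 -5.307811499976921 M s,lat -0.09000127016228257 0.22449143384094658
```

```bash
python3 -m pendant '[{"claw":0.005,"delta_pos":[0,-0.0004,0.002],"rotation":[0,0,0]},{"claw":0.005,"delta_pos":[0,-0.0004,0.002],"rotation":[0,0,0]}]';python3 st.py
```

```text
clock: 8.48
eef_pos: [538.3, -240.4, 165.1]
eef_rot: [2.943, -0.001, 1.456]
wrist_force: [-0.6, -0.5, -4.8]
finger_gap: 9.6
t 8.47 tongue s,lat,z: 29.850323229166825 0.028030884530304466 -2.07973850132322 slope 0.19900205337721139 yaw -0.1151671972700473 roll 0.0009236677509637109 gap 9.551280589501163
F s,lat,z -0.5234498331647164 -0.5852814972678833 -4.805981418005382 M s,lat -0.10893142840754147 0.23826270350633696
```

```bash
python3 -m pendant '[{"claw":0.005,"delta_pos":[0,-0.0004,0.002],"rotation":[0,0,0]},{"claw":0.005,"delta_pos":[0,-0.0004,0.002],"rotation":[0,0,0]}]';python3 st.py
```

```text
clock: 8.72
eef_pos: [538.2, -240.3, 162.8]
eef_rot: [2.943, -0.001, 1.456]
wrist_force: [0.1, 0.0, -4.0]
finger_gap: 9.4
t 8.72 tongue s,lat,z: 29.74311744256107 0.09316427980969129 -4.314578512370801 slope 0.19863711431637612 yaw -0.11515608333881662 roll 0.0010745062154146993 gap 9.399503798624028
F s,lat,z 0.05844872985633293 0.04798425801518624 -4.0114956336669065 M s,lat -0.08437508245133964 0.19923698159560035
```

```bash
python3 -m pendant '[{"claw":0.005,"delta_pos":[0,-0.0004,0.002],"rotation":[-0.001,0,0]},{"claw":0.005,"delta_pos":[0,-0.0004,0.002],"rotation":[-0.001,0,0]}]';python3 st.py
```

```text
clock: 8.98
eef_pos: [538.1, -240.3, 160.5]
eef_rot: [2.942, -0.001, 1.456]
wrist_force: [-0.0, -0.9, -3.8]
finger_gap: 9.7
t 8.97 tongue s,lat,z: 29.671229977200017 0.14893910832723184 -6.688957763149531 slope 0.19926462324790636 yaw -0.11519406738052716 roll 0.00123692240874727 gap 9.65559300674525
F s,lat,z 0.07411944489025328 -0.8503364187963187 -3.7717253783029285 M s,lat -0.10345260934653118 0.15659341031505705
```

```bash
python3 -m pendant '[{"claw":0.005,"delta_pos":[0,-0.0003,0.0015],"rotation":[-0.001,0,0]},{"claw":0.005,"delta_pos":[0,-0.0003,0.0015],"rotation":[-0.001,0,0]}]';python3 st.py
```

```text
clock: 9.22
eef_pos: [538.3, -240.4, 159.3]
eef_rot: [2.941, -0.001, 1.456]
wrist_force: [0.6, -0.3, -0.8]
finger_gap: 9.6
t 9.22 tongue s,lat,z: 29.954260242132598 0.05385527638798423 -8.124245050336782 slope 0.20089972040532023 yaw -0.11508360687661293 roll 0.0009750050154485358 gap 9.596879649210553
F s,lat,z 0.5864201359271328 -0.2635234318289645 -0.7984787037558361 M s,lat -0.1330593035126169 0.3485105070188856
```

```bash
python3 -c "
from h import *
im=manip.camera('scene');cv2.imwrite('pics/f.png',cv2.resize(im[130:205,130:230],None,fx=8,fy=8,interpolation=cv2.INTER_CUBIC)[:,:,::-1])"
```

```text
(no output)
```

View pics/f.png

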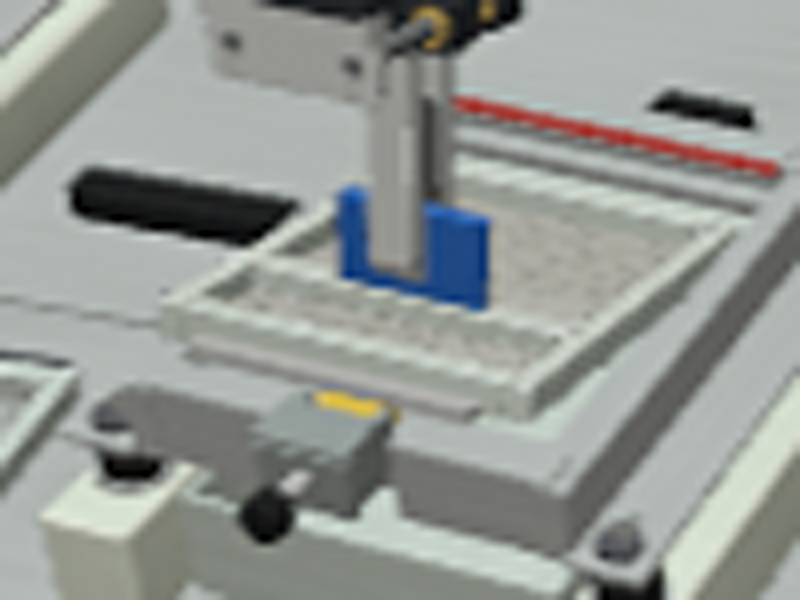

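```bash
python3 -m pendant '[{"claw":0.005,"delta_pos":[0,0,0],"rotation":[0,0,0]}]'; python3 st.py
```

```text
clock: 9.4
eef_pos: [538.3, -240.4, 159.4]
eef_rot: [2.941, -0.001, 1.456]
wrist_force: [0.7, -0.1, -1.7]
finger_gap: 9.3
t 9.4 tongue s,lat,z: 29.93695069277833 0.033695493893072734 -7.997989265844382 slope 0.20086894083373852 yaw -0.11500924453205552 roll 0.0008609140429685878 gap 9.286072734243982
F s,lat,z 0.6600166168063664 -0.009830671723846031 -1.7027029939655858 M s,lat -0.08004698099399975 0.5213083356622554
```

```bash
python3 st.py 30 0 1.8 0.16
```

```text
t 9.4 tongue s,lat,z: 29.93695069277833 0.033695493893072734 -7.997989265844382 slope 0.20086894083373852 yaw -0.11500924453205552 roll 0.0008609140429685878 gap 9.286072734243982
F s,lat,z 0.6600166168063664 -0.009830671723846031 -1.7027029939655858 M s,lat -0.08004698099399975 0.5213083356622554
delta_pos [-0.0, 0.0029, -0.0032] rotation [0.0409, -0.0009, 0.0]
```

```bash
python3 -m pendant '[{"claw":0.005,"delta_pos":[0,0.0015,-0.006],"rotation":[0,0,0]},{"claw":0.005,"delta_pos":[0,0.0025,-0.0045],"rotation":[0.025,0,0]},{"claw":0.005,"delta_pos":[0,0.0029,-0.0032],"rotation":[0.0409,-0.0009,0]},{"claw":0.005,"delta_pos":[0,0.0029,-0.0032],"rotation":[0.0409,-0.0009,0]}]'; python3 st.py 18 0 1.8 0.16
```

```text
clock: 9.9
eef_pos: [540.6, -240.5, 162.7]
eef_rot: [2.983, -0.0, 1.456]
wrist_force: [-0.4, 0.2, -4.1]
finger_gap: 9.4
t 9.9 tongue s,lat,z: 30.04839446810787 0.09607306931651645 1.4554468176018815 slope 0.15901682271426595 yaw -0.11483875310529919 roll 0.00021448642506317894 gap 9.394534291541502
F s,lat,z -0.4087657707094723 0.18798235470265579 -4.137040000272233 M s,lat -0.11135211451391795 0.1634423931547441
delta_pos [-0.0001, -0.0119, -0.0024] rotation [-0.001, -0.0002, 0.0002]
```

```bash
python3 -m pendant '[{"claw":0.005,"delta_pos":[0,-0.004,-0.001],"rotation":[-0.001,0,0]},{"claw":0.005,"delta_pos":[0,-0.008,-0.0017],"rotation":[-0.001,0,0]},{"claw":0.005,"delta_pos":[0,-0.0119,-0.0024],"rotation":[-0.001,0,0]},{"claw":0.005,"delta_pos":[0,-0.0119,-0.0024],"rotation":[-0.001,0,0]}]'; python3 st.py 15 0 1.8 0.16
```

```text
clock: 10.4
eef_pos: [528.3, -239.2, 163.3]
eef_rot: [2.981, -0.0, 1.456]
wrist_force: [0.3, -0.2, -5.0]
finger_gap: 9.3
t 10.4 tongue s,lat,z: 17.7303128901437 0.07895496196431945 1.9381922427215272 slope 0.1602300063304616 yaw -0.11504023772348901 roll 0.00016006651886806347 gap 9.342906268062304
F s,lat,z 0.3118466387913396 -0.20879344073340345 -5.009913550651735 M s,lat -0.06692537627491384 0.09953064546719197
delta_pos [-0.0001, -0.0027, -0.0003] rotation [0.0002, -0.0002, -0.0]
```

```bash
python3 -m pendant '[{"claw":0.005,"delta_pos":[0,-0.0015,-0.0002],"rotation":[0,0,0]},{"claw":0.005,"delta_pos":[0,-0.003,-0.0004],"rotation":[0,0,0]},{"claw":0.005,"delta_pos":[0,-0.003,-0.0004],"rotation":[0,0,0]}]'; python3 st.py 12 0 1.8 0.16
```

```text
clock: 10.78
eef_pos: [525.2, -238.8, 163.3]
eef_rot: [2.981, -0.0, 1.456]
wrist_force: [-0.4, 0.2, -3.6]
finger_gap: 9.7
t 10.78 tongue s,lat,z: 14.649773424446483 0.06845850376150979 1.8667299172064133 slope 0.16024328949961136 yaw -0.11500652721111816 roll 0.00013138477714973867 gap 9.731628403465487
F s,lat,z -0.45897697060125753 0.1931825694246032 -3.6126041319403606 M s,lat -0.07156514373661933 0.13999346351227274
delta_pos [-0.0001, -0.0026, -0.0003] rotation [0.0002, -0.0001, -0.0]
```

```bash
python3 -m pendant '[{"claw":0.005,"delta_pos":[0,-0.0015,-0.0002],"rotation":[0,0,0]},{"claw":0.005,"delta_pos":[0,-0.003,-0.0004],"rotation":[0,0,0]},{"claw":0.005,"delta_pos":[0,-0.003,-0.0004],"rotation":[0,0,0]}]'; python3 st.py 9 0 1.8 0.16
```

```text
clock: 11.15
eef_pos: [522.1, -238.5, 163.2]
eef_rot: [2.981, -0.0, 1.456]
wrist_force: [0.3, 0.9, -3.5]
finger_gap: 9.9
t 11.15 tongue s,lat,z: 11.541062480339622 0.06543335921531389 1.7907197103008627 slope 0.16023905913981618 yaw -0.1150354997578255 roll 0.00011681567403442825 gap 9.885716131468683
F s,lat,z 0.24447678283657961 0.9254016267057058 -3.5429667246288075 M s,lat -0.061100130701175835 0.09822064938113038
delta_pos [-0.0001, -0.0025, -0.0004] rotation [0.0002, -0.0001, -0.0]
```

```bash
python3 -m pendant '[{"claw":0.005,"delta_pos":[0,-0.0013,-0.0002],"rotation":[0,0,0]},{"claw":0.005,"delta_pos":[0,-0.0025,-0.0004],"rotation":[0,0,0]},{"claw":0.005,"delta_pos":[0,-0.0025,-0.0004],"rotation":[0,0,0]}]'; python3 st.py 6 0 1.8 0.16
```

```text
clock: 11.52
eef_pos: [519.6, -238.2, 163.2]
eef_rot: [2.981, -0.0, 1.456]
wrist_force: [-0.9, 0.5, -4.4]
finger_gap: 9.4
t 11.53 tongue s,lat,z: 8.968430433995005 0.06321742866216241 1.821237920037575 slope 0.1602916097323417 yaw -0.1150993543646314 roll 0.00010945703485292294 gap 9.421156429203524
F s,lat,z -0.9584002294085844 0.3555946051227949 -4.439405376529734 M s,lat -0.08476803942227641 0.1295911442091778
delta_pos [-0.0, -0.0029, -0.0004] rotation [0.0003, -0.0001, -0.0001]
```

```bash
python3 -m pendant '[{"claw":0.005,"delta_pos":[0,-0.0013,-0.0002],"rotation":[0,0,0]},{"claw":0.005,"delta_pos":[0,-0.002,-0.0004],"rotation":[0,0,0]},{"claw":0.005,"delta_pos":[0,-0.002,-0.0004],"rotation":[0,0,0]}]'; python3 st.py 4 0 1.8 0.16
```

```text
clock: 11.9
eef_pos: [517.5, -237.9, 163.3]
eef_rot: [2.981, -0.0, 1.456]
wrist_force: [0.8, 0.7, -4.3]
finger_gap: 9.6
t 11.9 tongue s,lat,z: 6.851733552847976 0.07475559133473737 1.8998762508416291 slope 0.16022616126012765 yaw -0.11517709701979255 roll 0.00016617455809847179 gap 9.559846799057183
F s,lat,z 0.698974174282892 0.7926040803160427 -4.278833256479134 M s,lat -0.09962961192737263 0.07160287993962125
delta_pos [-0.0, -0.0028, -0.0003] rotation [0.0002, -0.0001, -0.0002]
```

```bash
python3 -m pendant '[{"claw":0.005,"delta_pos":[0,-0.0013,-0.0002],"rotation":[0,0,0]},{"claw":0.005,"delta_pos":[0,-0.002,-0.0003],"rotation":[0,0,0]},{"claw":0.005,"delta_pos":[0,-0.002,-0.0003],"rotation":[0,0,0]}]'; python3 st.py 2 0 1.8 0.16
```

```text
clock: 12.28
eef_pos: [515.4, -237.7, 163.3]
eef_rot: [2.981, -0.0, 1.456]
wrist_force: [-0.4, 0.3, -4.8]
finger_gap: 9.7
t 12.28 tongue s,lat,z: 4.811645450608555 0.05142091197952317 1.8970741008436676 slope 0.1602940035109528 yaw -0.11518428691970264 roll 9.404187243017975e-05 gap 9.700122176538654
F s,lat,z -0.41167451116610193 0.22304408168047937 -4.8284244297662084 M s,lat -0.08097057116171229 0.1506042091918776
delta_pos [-0.0, -0.0028, -0.0003] rotation [0.0003, -0.0001, -0.0002]
```

```bash
python3 -m pendant '[{"claw":0.005,"delta_pos":[0,-0.0013,-0.0002],"rotation":[0,0,0]},{"claw":0.005,"delta_pos":[0,-0.002,-0.0003],"rotation":[0,0,0]},{"claw":0.005,"delta_pos":[0,-0.002,-0.0003],"rotation":[0,0,0]}]'; python3 st.py 0 0 1.8 0.16
```

```text
clock: 12.65
eef_pos: [513.4, -237.5, 163.3]
eef_rot: [2.981, -0.0, 1.456]
wrist_force: [-0.3, 0.4, -4.4]
finger_gap: 9.6
t 12.65 tongue s,lat,z: 2.722989216944048 0.08150319457740299 1.8860016282706908 slope 0.1602617017516173 yaw -0.11515069087931484 roll 0.00012666923551918688 gap 9.559935406134352
F s,lat,z -0.33057466266057667 0.34188025513930187 -4.389957872288823 M s,lat -0.09744324611051558 0.15677675560851217
delta_pos [-0.0001, -0.0027, -0.0003] rotation [0.0003, -0.0001, -0.0001]
```

```bash
python3 -m pendant '[{"claw":0.005,"delta_pos":[0,-0.0013,-0.0002],"rotation":[0,0,0]},{"claw":0.005,"delta_pos":[0,-0.002,-0.0003],"rotation":[0,0,0]},{"claw":0.005,"delta_pos":[0,-0.002,-0.0003],"rotation":[0,0,0]}]'; python3 st.py 0 0 1.8 0.16
```

```text
clock: 13.02
eef_pos: [511.7, -237.3, 163.6]
eef_rot: [2.98, 0.0, 1.456]
wrist_force: [3.6, 0.5, -3.7]
finger_gap: 9.5
t 13.03 tongue s,lat,z: 1.1660961954426752 0.013983661268718342 2.0035254805076192 slope 0.16153852755220527 yaw -0.11523149650539447 roll -0.00011771972537778438 gap 9.467675621053848
F s,lat,z 3.557494980224531 0.8981311611426984 -3.673118813492937 M s,lat 0.01584328826191971 -0.6987907479187875
delta_pos [0.0, -0.0011, 0.0003] rotation [0.0015, 0.0002, -0.0002]
```

```bash
python3 -m pendant '[{"claw":0.005,"delta_pos":[0,-0.001,-0.0002],"rotation":[0,0,0]},{"claw":0.005,"delta_pos":[0,-0.0015,-0.0003],"rotation":[0,0,0]},{"claw":0.005,"delta_pos":[0,-0.0015,-0.0003],"rotation":[0,0,0]}]'; python3 st.py 0 0 1.8 0.16; python3 -c "
from h import *
im=manip.camera('scene');cv2.imwrite('pics/g.png',cv2.resize(im[130:205,130:230],None,fx=8,fy=8,interpolation=cv2.INTER_CUBIC)[:,:,::-1])"
```

```text
clock: 13.4
eef_pos: [511.3, -237.4, 164.5]
eef_rot: [2.977, 0.001, 1.455]
wrist_force: [9.4, -1.3, -2.2]
finger_gap: 9.7
t 13.4 tongue s,lat,z: 0.9492987330419987 -0.06109516821725155 2.347609649701468 slope 0.1649661386332337 yaw -0.11528146042418017 roll -0.0007138433491193051 gap 9.699175232786061
F s,lat,z 9.48211551216602 -0.24351415907396465 -2.221936516672126 M s,lat 0.07766390326303788 -1.9425010000001488
delta_pos [0.0001, -0.0009, 0.0012] rotation [0.005, 0.0008, -0.0003]
```

View pics/g.png

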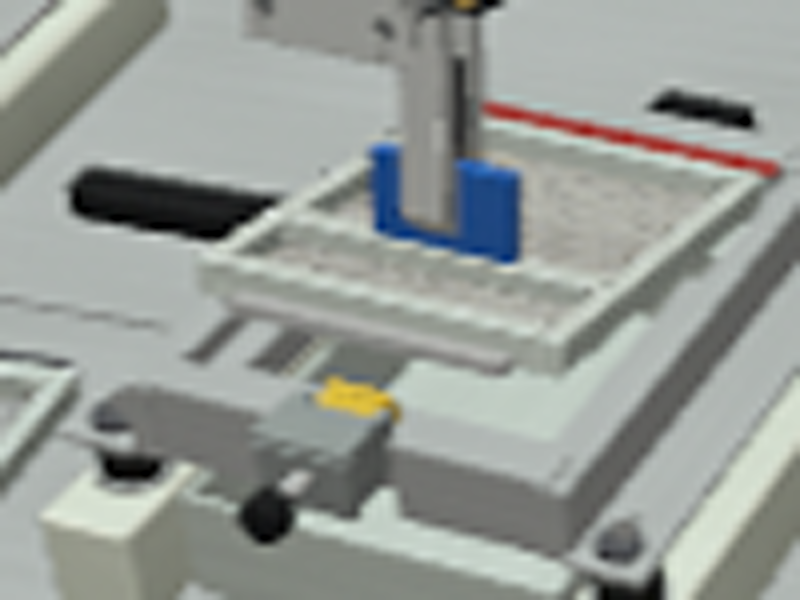

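```bash
python3 st.py 2.2 0 1.0 0.16;python3 st.py 2.2 0 0.8 0.12 |tail -1
```

```text
t 13.45 tongue s,lat,z: 0.985544395896458 -0.06348289984479047 2.3629074955236717 slope 0.1649963687748397 yaw -0.11515481306918475 roll -0.0007576689134987553 gap 9.730805791166448
F s,lat,z 8.566601577286699 0.8804399288156942 -3.0195401376964153 M s,lat 0.09262119862219657 -1.9532015022119755
delta_pos [0.0001, 0.0011, 0.0023] rotation [0.005, 0.0008, -0.0002]
delta_pos [0.0001, 0.0019, 0.0087] rotation [0.045, 0.0008, -0.0002]
```

```bash
python3 -m pendant '[{"claw":0.005,"delta_pos":[0,0.0011,0.0010],"rotation":[0.003,0,0]},{"claw":0.005,"delta_pos":[0,0.0011,0.0023],"rotation":[0.005,0.0008,0]},{"claw":0.005,"delta_pos":[0,0.0015,0.0055],"rotation":[0.025,0.0008,0]},{"claw":0.005,"delta_pos":[0,0.0019,0.0087],"rotation":[0.045,0.0008,0]},{"claw":0.005,"delta_pos":[0,0.0019,0.0087],"rotation":[0.045,0.0008,0]}]'; python3 st.py 2.2 0 0.6 0.1
```

```text
clock: 14.08
eef_pos: [514.8, -237.6, 155.7]
eef_rot: [3.023, -0.0, 1.456]
wrist_force: [-0.4, 0.8, -5.3]
finger_gap: 9.9
t 14.07 tongue s,lat,z: 2.2294141662874836 0.04020765292801948 0.5282814942013232 slope 0.11880042712913289 yaw -0.11501989242230751 roll 0.0003141256566927767 gap 9.946560228071936
F s,lat,z -0.44098558508233077 0.7242993365937004 -5.29083895151485 M s,lat -0.10483842920250737 0.04256389555242301
delta_pos [-0.0, 0.0004, 0.0028] rotation [0.0188, -0.0003, -0.0]
```

```bash
python3 st.py 2 0 0.6 0.06
```

```text
t 14.07 tongue s,lat,z: 2.2294141662874836 0.04020765292801948 0.5282814942013232 slope 0.11880042712913289 yaw -0.11501989242230751 roll 0.0003141256566927767 gap 9.946560228071936
F s,lat,z -0.44098558508233077 0.7242993365937004 -5.29083895151485 M s,lat -0.10483842920250737 0.04256389555242301
delta_pos [-0.0, 0.001, 0.0091] rotation [0.0588, -0.0003, -0.0]
```

```bash
python3 -m pendant '[{"claw":0.005,"delta_pos":[0,0.0003,0.003],"rotation":[0.02,0,0]},{"claw":0.005,"delta_pos":[0,0.0007,0.006],"rotation":[0.04,0,0]},{"claw":0.005,"delta_pos":[0,0.001,0.0091],"rotation":[0.0588,0,0]},{"claw":0.005,"delta_pos":[0,0.001,0.0091],"rotation":[0.0588,0,0]}]'; python3 st.py 2.2 0 0.5 0.035;python3 -c "
from h import *
im=manip.camera('scene');cv2.imwrite('pics/h.png',cv2.resize(im[130:205,130:230],None,fx=8,fy=8,interpolation=cv2.INTER_CUBIC)[:,:,::-1])"
```

```text
clock: 14.58
eef_pos: [516.8, -237.9, 146.4]
eef_rot: [3.083, -0.0, 1.456]
wrist_force: [-2.5, -0.6, -2.2]
finger_gap: 10.1
t 14.57 tongue s,lat,z: 1.9174021795962832 0.0011431499329847426 0.3604465152193512 slope 0.05878383258108924 yaw -0.1148068409050279 roll 0.00038872799947417633 gap 10.085669914422128
F s,lat,z -2.4671686270578443 -0.8386597730334053 -2.20610061506156 M s,lat -0.2815638223328482 0.61250526879032
delta_pos [-0.0, 0.0008, 0.0036] rotation [0.0238, -0.0004, 0.0002]
```

View pics/h.png

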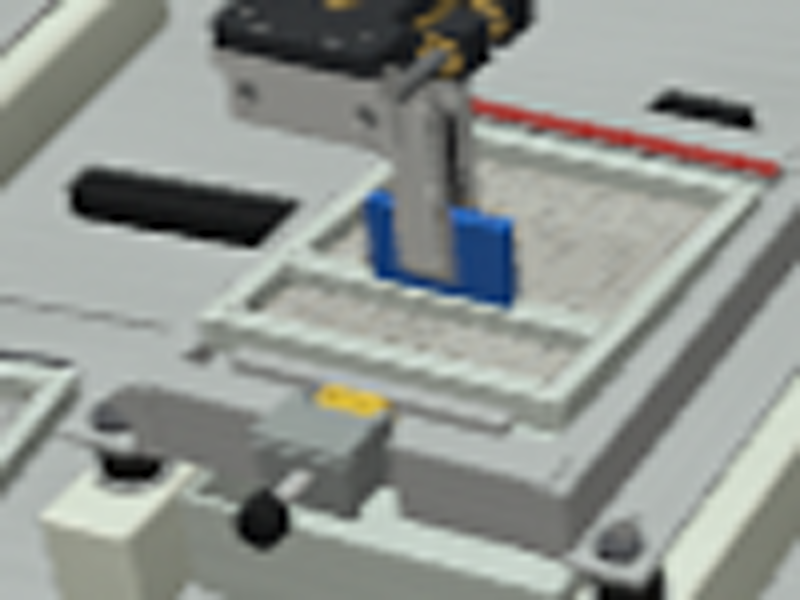

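```bash
python3 -m pendant '[{"claw":0.005,"delta_pos":[0,0.0004,0.0018],"rotation":[0.012,0,0]},{"claw":0.005,"delta_pos":[0,0.0006,0.0036],"rotation":[0.0238,0,0]},{"claw":0.005,"delta_pos":[0,0.0006,0.0036],"rotation":[0.0238,0,0]}]'; python3 st.py 2.0 0 0.3 0.012
```

```text
clock: 15.0
eef_pos: [517.3, -237.9, 142.5]
eef_rot: [3.107, -0.001, 1.456]
wrist_force: [-3.6, -0.1, -3.5]
finger_gap: 9.4
t 15.0 tongue s,lat,z: 1.662336101436759 0.06766648258589483 0.1949376100039899 slope 0.034100721956274595 yaw -0.11473107601745759 roll 0.0006372321025191158 gap 9.438620347899745
F s,lat,z -3.550768164111234 -0.5123433622732873 -3.455916089593257 M s,lat -0.3187925917952603 0.7350952453810513
delta_pos [-0.0001, 0.0009, 0.0033] rotation [0.0221, -0.0006, 0.0003]
```

```bash
python3 -m pendant '[{"claw":0.005,"delta_pos":[0,0.0003,0.0016],"rotation":[0.011,0,0]},{"claw":0.005,"delta_pos":[0,0.0005,0.0034],"rotation":[0.023,0,0]},{"claw":0.005,"delta_pos":[0,0.0005,0.0034],"rotation":[0.023,0,0]}]'; python3 st.py 2.0 0 0.0 0.0
```

```text
clock: 15.38
eef_pos: [517.9, -237.9, 138.8]
eef_rot: [3.131, -0.001, 1.456]
wrist_force: [-2.8, -0.1, -2.5]
finger_gap: 9.5
t 15.38 tongue s,lat,z: 1.5839740406328233 0.07689711523507202 0.1738171172411711 slope 0.010327242103330553 yaw -0.11459298110626799 roll 0.00072631051384215 gap 9.493987491541748
F s,lat,z -2.742333128342258 -0.43086563374766096 -2.54956420437118 M s,lat -0.22145746470800257 0.6626843427492335
delta_pos [-0.0001, 0.0007, 0.0018] rotation [0.0103, -0.0007, 0.0004]
```

```bash
python3 -m pendant '[{"claw":0.005,"delta_pos":[0,0.0003,0.0012],"rotation":[0.007,0,0]},{"claw":0.005,"delta_pos":[0,0.0004,0.0021],"rotation":[0.0113,0,0]},{"claw":0.005,"delta_pos":[0,0.0004,0.0021],"rotation":[0.0113,0,0]}]'; python3 st.py 2.0 0 0.0 0.0;python3 -c "
from h import *
im=manip.camera('scene');cv2.imwrite('pics/i.png',cv2.resize(im[130:205,130:230],None,fx=8,fy=8,interpolation=cv2.INTER_CUBIC)[:,:,::-1])"
```

```text
clock: 15.75
eef_pos: [518.6, -238.0, 137.3]
eef_rot: [-3.141, -0.0, 1.456]
wrist_force: [-4.9, 0.6, 4.3]
finger_gap: 9.7
t 15.75 tongue s,lat,z: 1.973079946513654 0.0025461031753012345 0.38998583138840104 slope -0.00031652473068058125 yaw -0.11448506909879308 roll 0.00035833099377087773 gap 9.680261242022059
F s,lat,z -4.922620945949067 0.07833547922799947 4.309207384851945 M s,lat 0.020965783646788794 0.871676306358546
delta_pos [-0.0001, 0.0, 0.0003] rotation [-0.0003, -0.0004, 0.0005]
```

View pics/i.png

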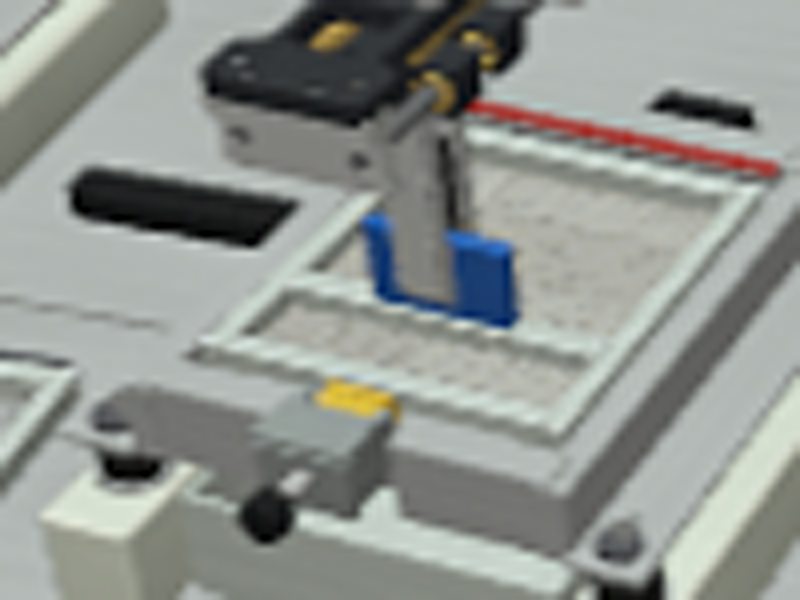

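```bash
python3 -m pendant '[{"claw":0.005,"delta_pos":[0,-0.0003,0.0006],"rotation":[0,0,0]},{"claw":0.005,"delta_pos":[0,-0.0003,0.0006],"rotation":[0,0,0]}]'; python3 st.py;python3 -c "
from h import *
for f in('0',):
  im=cv2.imread('pics/scene0.png')[:,:,::-1].copy()
  for i in (im,manip.camera('scene')):
    print([(c.round(2),s[4]) for c,s,p in blobs(mask(i,'yel')) if 160<c[0]<190])
    g=i[188:204,155:172].max(2)<70;yy,xx=np.nonzero(g);print('knob',xx.mean()+155,yy.mean()+188,g.sum())"
```

```text
clock: 16.05
eef_pos: [518.6, -238.0, 137.3]
eef_rot: [3.141, -0.0, 1.456]
wrist_force: [-3.2, 1.6, 5.7]
finger_gap: 9.6
t 16.05 tongue s,lat,z: 2.0088567738638656 0.011173322275550901 0.2057041240957318 slope 0.0008270193394065042 yaw -0.11454521335504617 roll 0.00016785956983419423 gap 9.554613996698805
F s,lat,z -3.378554087756666 1.2513932687045086 5.707845221553677 M s,lat 0.030308578429040098 0.8563400040493402
[(array([174.  , 179.24]), np.int32(21))]
knob 162.91666666666666 193.94444444444446 36
[(array([173.95, 179.37]), np.int32(19))]
knob 162.91666666666666 193.94444444444446 36
```

```bash
python3 -m pendant '[{"claw":0.03,"delta_pos":[0,0,0],"rotation":[0,0,0]},{"claw":0.04,"delta_pos":[0,0,0],"rotation":[0,0,0]},{"claw":0.04,"delta_pos":[0,0,0],"rotation":[0,0,0]},{"claw":0.04,"delta_pos":[0,0,0],"rotation":[0,0,0]},{"claw":0.04,"delta_pos":[0,0,0],"rotation":[0,0,0]}]'; python3 st.py
```

```text
clock: 16.73
eef_pos: [518.6, -238.1, 137.3]
eef_rot: [3.141, -0.0, 1.456]
wrist_force: [-0.1, -0.2, 0.7]
finger_gap: 40.1
t 16.73 tongue s,lat,z: 2.0385083417105254 -0.0016824561586288235 0.17673599019076391 slope 0.0008743024037694217 yaw -0.11458207069229263 roll 0.00017605672230812424 gap 40.12276708383875
F s,lat,z -0.04107189872773502 -0.23538345831218146 0.745174936428681 M s,lat -0.0209142442074951 0.075722277446747
```

Released with no residual force; withdrawing straight up, then aside toward the start.

```bash
python3 -m pendant '[{"claw":0.04,"delta_pos":[0,0,-0.02],"rotation":[0,0,0]},{"claw":0.04,"delta_pos":[0,0,-0.06],"rotation":[0,0,0]},{"claw":0.04,"delta_pos":[0,0,-0.11],"rotation":[0,0,0]},{"claw":0.04,"delta_pos":[0.05,0,-0.14],"rotation":[0,0,0]},{"claw":0.04,"delta_pos":[0.11,0,-0.14],"rotation":[0,0,0]},{"claw":0.04,"delta_pos":[0.17,0,-0.14],"rotation":[0,0,0]},{"claw":0.04,"delta_pos":[0.23,0,-0.14],"rotation":[0,0,0]},{"claw":0.04,"delta_pos":[0.29,0,-0.14],"rotation":[0,0,0]},{"claw":0.04,"delta_pos":[0.35,0,-0.14],"rotation":[0,0,0]},{"claw":0.04,"delta_pos":[0.38,0,-0.14],"rotation":[0,0,0]}]'
python3 -m pendant '[{"claw":0.04,"delta_pos":[0,0,0],"rotation":[0,0,0]},{"claw":0.04,"delta_pos":[0,0,0],"rotation":[0,0,0]}]'
python3 -c "
from h import *
for n in('scene','top'):
  im=manip.camera(n);cv2.imwrite('pics/full_%s.png'%n,im[:,:,::-1])
  b=im[130:205,130:230] if n=='scene' else im[155:255,260:360]
  k=8 if n=='scene' else 6
  cv2.imwrite('pics/j_%s.png'%n,cv2.resize(b,None,fx=k,fy=k,interpolation=cv2.INTER_CUBIC)[:,:,::-1])
  print([(c.round(2),s[4]) for c,s,p in blobs(mask(im,'yel'))],[(c.round(2),s[4]) for c,s,p in blobs(mask(im,'blue'))])
yaw=-.115;m=Ro.from_euler('z',yaw).as_matrix();d=m[:,0]
O=np.array([362.6,-220.1,112.2])+(2.0+115)*d
i=manip.camera('scene');g=i[188:204,155:172].max(2)<70;yy,xx=np.nonzero(g);print('knob',xx.mean()+155,yy.mean()+188,g.sum())
"
```

```text
clock: 17.98
eef_pos: [561.7, 142.2, 277.2]
eef_rot: [3.141, -0.0, 1.458]
wrist_force: [-0.6, -0.6, -0.4]
finger_gap: 39.8
clock: 18.23
eef_pos: [561.7, 141.7, 277.2]
eef_rot: [3.141, -0.0, 1.458]
wrist_force: [-0.4, -0.8, 0.1]
finger_gap: 39.8
[(array([173.95, 179.37]), np.int32(19)), (array([ 98.06, 190.44]), np.int32(159))] [(array([184.75, 163.37]), np.int32(187))]
[(array([314.95, 178.07]), np.int32(44)), (array([381. , 182.5]), np.int32(30))] [(array([314.3 , 195.55]), np.int32(47))]
knob 162.91666666666666 193.94444444444446 36
```

View pics/j_scene.png

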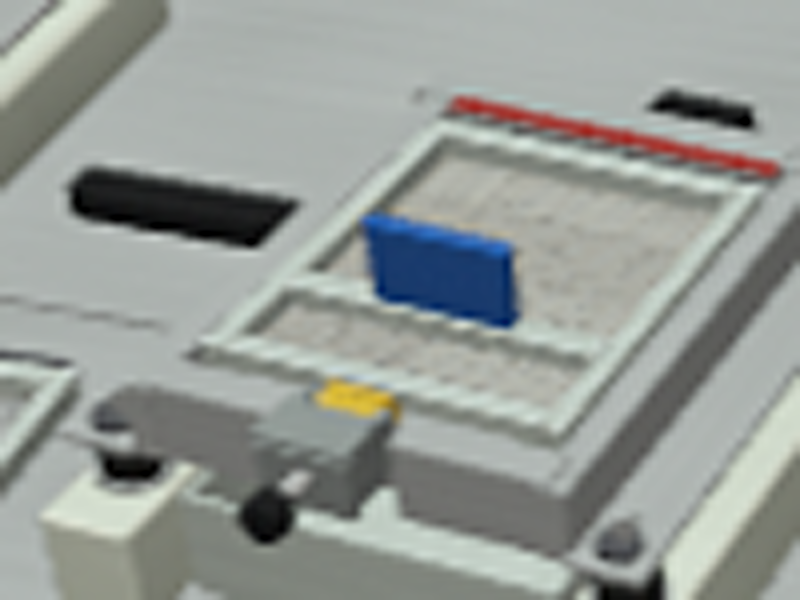

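View pics/j_top.png

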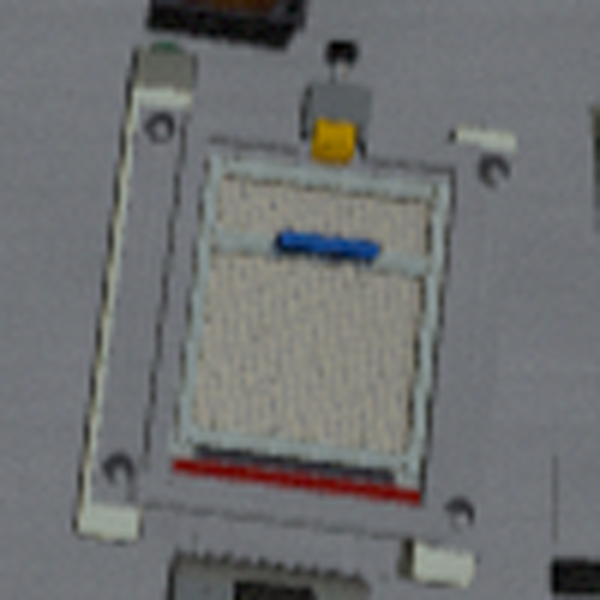

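View pics/full_scene.png

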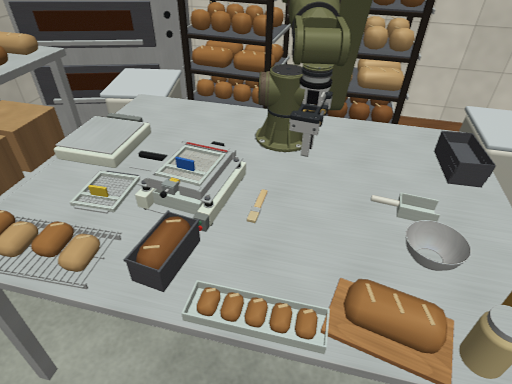

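The top picture (j_top) shows the sieve square in the pocket with a thin dark strip of tongue before the red lip at rows 450–475. The yellow nose (335,140) lies over the flange. In j_scene the frame is flat and the catch knob (268,513) is back at its rest place.

```bash
python3 -c "
from cell import manip
print(manip.sign_off())"
```

```text
the job is handed in; nothing more can be done
None
```

The fine sieve is fitted in the sifter: tongue under the red-striped lip, catch end swung down, yellow catch snapped over it. I handed the job in at about 18 s of the 58 s.

**What I did:** I gripped the blue handle at 60 N and held the catch end up at a slope of about 0.2 rad. I felt the floor in front of the jaw with 3 to 4 N, raised the tongue about 9.5 mm and slid it in until it met the stop, at up to about 9.5 N. Then I backed off about 1 mm, swung the catch end down, pressed it flat with about 10 N at most, and let go.

**Last checks:**
- **Flatness:** the slope read 0.001 rad just before and after letting go.
- **Tongue:** it sits about 1 mm from where I felt the stop. Only a thin dark strip of it shows in front of the lip.
- **Catch:** the knob is at the same pixel as before the job, so the catch is fully sprung out over the flange.
- **Gripper:** no steady force remained after release, and the arm is well clear.
- **Other things:** the bystanders look unmoved in the final pictures. I compared them by eye and measured only the spare sieve's grip.

**Disagreements:**
- The scene camera was about 1 to 2 pixels off against the arm. Its corrected deck height came out about 5 mm too high, so I used the felt height, which was close to nominal.
- Before release, 3 to 5 N along x pushed the sieve toward the stop. It disappeared when the gripper opened.
- I did not do a pull-up test on the catch.

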